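# Let the bench hoist down off its ratchet

### The job

The little hand-cranked hoist on the bench is wound up and hangs on its ratchet; let it down. Flick the yellow pawl lever fully over to the release side without forcing it (the load keeps the pawl jammed in the wheel), wind the crank a little further up until the sprung pawl jumps clear, then keep hold of the crank and ease it back, never letting it run, until the carriage has settled gently with its full weight on the rubber rest below it. Then let go, with the pawl left off; do not press the carriage down hard onto the rest, and leave the beaker, timer and dish where they are.

Things in the scene. Friction and masses are not known exactly. Their poses are not given: they have to be found in the camera images.
- winch: Fixed frame of the hoist: grey base plate 360 x 210 x 12 mm carrying drum, pawl and mast. Origin on the drum's vertical axis, at bench height. x points from the drum toward the mast (aluminium, 36 mm square, 268 mm high, at x = 185, y = 40 mm), z up. All angles and x, y below are in this frame; heights are above the bench.
- wheel_centre (a point): Centre of the upper face of the ratchet wheel, on the drum's axis, 58 mm high. The wheel lies flat, 46 to 58 mm high, with 14 saw teeth of outer radius 52 mm. The red crank arm above it tops out 80 mm high (its hub 83 mm).
- drum (a joint): Angle of drum and crank, rad, 0 to 4.1; grows counter-clockwise from above = winding up, 30 mm of carriage a rad. Starts at 2.6 to 3.6, hanging on a tooth (teeth 0.449 rad apart). The load (0.65 to 1.05 kg) pulls it clockwise with 3 to 5 N at the knob. Little friction: with the pawl off and the knob let go, the load runs down at once.
- carriage (a joint): Height of the carriage above its lowest point, m, = 0.03 x drum angle. The carriage plate's underside is 60 mm above the bench at 0. It lands on its rest somewhere between 0.016 and 0.052, differently each time. Going down faster than 0.1 m/s counts as running away.
- carriage_plate (a point): The carriage: aluminium plate 70 x 70 x 8 mm with a small bottle (48 mm across, 105 mm high) fixed on it, beside the mast; the point is the centre of the plate's underside, at x = 185, y = -40 mm.
- rest_socket (a point): Top of the dark socket, 58 mm high, under the carriage. Out of it stands a steel post with a black rubber buffer 26 mm across: the rest. How far the post stands out is set differently each time and is not measured. The buffer is sprung and yields 1 mm for each 4 N.
- pawl_lever (a joint): Angle of the yellow pawl lever, rad: 0 = ratchet on (start), 0.7 = fully over to release, against a stop; grows clockwise from above. It stays where it is left; 1 to 2 N at the peg move it.
- lever_peg (a point): Centre line, 90 mm high, of the upright yellow peg on the pawl lever: 12 mm in diameter, 65 to 105 mm high, pushed sideways. It swings with radius 50 mm about the pivot at x = -62, y = 50 mm: at 0 it is at x = -105, y = 75 mm, at 0.7 at x = -79, y = 97 mm.
- pawl_tip (a point): Centre of the tip of the brass pawl (50 mm long, on the lever's pivot, 46 to 58 mm high), sprung to the lever. Engaged it is 46 to 50 mm from the drum's axis. With the lever over, the load keeps it jammed until the crank is wound up by 0.05 to 0.2 rad; then it springs out to 65 to 70 mm and stays off. Knocked off under load, it drops the carriage.
- crank_knob_centre (a point): Centre, 103 mm high, of the upright black crank knob, a freely spinning cylinder 23 mm in diameter, 82 to 124 mm high. It goes round the drum's axis at radius 60 mm, at the angle (drum + 2.83) rad from the winch's x axis.
- beaker: Glass beaker, 74 x 71 x 82 mm, loose, beside the hoist; origin at the centre of its underside. Not to be disturbed.
- timer: White lab timer, 62 x 62 x 19 mm, loose; origin at the centre of its underside. Not to be disturbed.
- petri_dish: Glass dish, 64 mm across, 12 mm high, loose; origin at the centre of its underside. Not to be disturbed.

How it is judged:
By the outcome, as a careful person would: the job done as asked, in the order asked, and still so for the second after the job is handed in, with the robot touching nothing.
It also fails if it takes over 61 s, if anything falls off the work surface, if the arm or the gripper's body presses on something with over 40 N, if the wrist force passes 120 N, or if a joint passes its speed limit or range.

### The arm

A 6-joint arm with a two-finger parallel gripper is mounted at the origin on a cart in front of the work surface, level with it; the furniture and walls round the work are solid. World frame = base frame: x ahead of the robot, y to its left, z up, the work surface at z = 0. Lengths are in mm, angles in rad, forces in N, time in s.
With the tool pointing down it reaches from about 275 to 725 mm from the base axis. Payload 5.6 kg.
Tool frame: the origin (TCP) lies at the very end of the fingers, on their centre line; the grasp point (between the pads) lies 19 mm behind it; z points along the fingers, y is the line along which they close (so a half turn about z gives the same grasp; the last joint's range is limited). The gripper opens to 85 mm and grips with 20 to 120 N. Pads are 22 mm wide; open, the fingers measure 114 mm over their backs; the gripper's body (76 mm by 85 mm) begins 54 mm behind the grasp point. The pads swing forward as they close: fully open they stand 13 mm farther back than shut.
Start: joints at [-0.94, 0.255, 0.108, 0, -1.424, -0.285], TCP at [186.441, -517.429, 231.283] pointing down, gripper open.
Joint ranges: [-2.95, 2.95], [-1.21, 1.97], [-1.09, 1.5], [-2.87, 1.71], [-2.94, -0.07], [-3.05, 3.05]. Speed limits (rad/s): [2.57, 2.57, 3.14, 3.14, 3.14, 3.14].

### API

Orientations are given as a 3x3 rotation matrix whose columns are the frame's x, y, z axes.
In Python, from station import bot gives the robot as it stands.
- The arm moves only by the tool drive_tool, never from a script. Its argument "commands" is a list that holds one entry, the list of rows, each a list of 5 numbers: the shift along the tool's x, y, z in m, then the turn about the tool's z in rad, then the opening, from -1 (shut) to 1 (fully open). A call has 1 to 8 rows; each row is the pose to reach, as a shift and turn from the pose commanded when the call began, along the tool's axes at that moment; what a row does not reach only later rows make up. A row lasts 1/10 s, in which the tool goes at most 50 mm and 8.59 degrees, less where a joint would pass 70% of its speed; a pose out of reach is approached as far as the arm can. A call with a gripper value outside its range is refused whole. The fingers move at their own pace and stop on an object; the grip force is fixed at half the most. Time passes only in rows, so rows that repeat a pose let the fingers close. It gives the time, the measured TCP pose, the force, the opening and the grip force at its end, in the units of the state.
- bot.sense(): the state, without advancing time (a new reading comes with each control period).
- bot.read_camera(name): name is "scene" or "top" or "wrist"; returns a dict with "pixels" (420x560x3 uint8, red, green, blue), "intrinsics" (3x3 intrinsics, pixels), "dist" ([k1, k2, p1, p2, k3] as OpenCV has them; the pictures are not rectified), "extrinsics" (4x4, takes a point from world to camera coordinates). Camera axes: x right, y down, z forward; pixel columns grow to the right and rows downward; lengths in mm; the calibration is good to about 2 mm. A picture is of the moment at which its call begins. There is no depth.
- bot.close_job(): hands the job in; it is judged then, once.
Trained networks look in a picture, given as the dict that the camera call returned (one of the last four; its "shot" number tells which), for a name from the list of things; names that differ only in an ending like _2 or _b are one class to them, and where a whole thing is asked for, a point or a joint stands for the part that bears it (a point fixed in the world has none). Each returns a list of dicts, best first, with "p" (0 to 1); they miss things now and then, are a little off and sometimes report something else, mostly with a low value. They report only what shows in the picture. A call takes as long as a camera call.
- bot.trace(name, picture): "region" (420x560 bool, what is visible of it) and "point" ([column, row] in pixels, amid what is visible of it).
The state is a dict: "time": time; "joints": joint angles; "joint_velocities": joint speeds; "joint_torque": joint torques, N m; "ee_pos": TCP position; "orientation": TCP orientation; "ft_force": force on the tool from outside, world axes, zero at the start; "moment": the same for the moment, N m; "width": finger opening in mm; "gripper_force": force on a finger pad.
Only numpy, scipy, OpenCV 4.12 (cv2) and the standard library are available. Lean on these libraries where they do the work, as an engineer would, in place of code of your own. Each camera call takes 0.05 s, during which the arm holds its last target. There are 200 camera calls.

## Working session

There is one attempt and no reset: what is moved stays moved. The work goes in short steps, Python scripts to look and compute and a tool call to move; the robot and the scene stay as the last step left them, time stands still between calls to the robot, and variables do not carry over. Pictures are saved under pics/ and viewed, at most 10 in all, crops included, and the job is handed in when it is done.

Besides the shell and the picture viewer there is one more tool, called after "Emit:" as a command line: name --argument value ..., lists and objects as JSON in quotes. drive_tool: Moves the arm, as the interface text tells. Its arguments: {"type":"object","properties":{"commands":{"type":"array","items":{"type":"array","items":{"type":"array","items":{"type":"number"}}}}},"required":["commands"]}

```bash
ls; mkdir -p pics; cat > h.py <<'E'
import numpy as np, cv2
from station import bot
def ray(p,cam):
    K=np.array(cam["intrinsics"]);d=np.array(cam["dist"]);T=np.array(cam["extrinsics"])
    n=cv2.undistortPoints(np.array([[p]],float),K,d)[0,0]
    R=T[:3,:3];return -R.T@T[:3,3],R.T@np.array([n[0],n[1],1])
def atz(p,cam,z):
    c,v=ray(p,cam);return c+v*(z-c[2])/v[2]
def proj(P,cam):
    T=np.array(cam["extrinsics"]);r=cv2.Rodrigues(T[:3,:3])[0]
    return cv2.projectPoints(np.array(P,float).reshape(-1,1,3),r,T[:3,3],np.array(cam["intrinsics"]),np.array(cam["dist"]))[0][:,0]
E
python3 - <<'E'
from h import *
s=bot.sense();print(s)
for c in ["top","scene"]:
    p=bot.read_camera(c);cv2.imwrite(f"pics/{c}0.png",cv2.cvtColor(p["pixels"],cv2.COLOR_RGB2BGR))
    print(c,ray((280,210),p))
    for n,z in [("wheel_centre",58),("crank_knob_centre",103),("lever_peg",90),("pawl_tip",52),("carriage_plate",150),("winch",12),("beaker",40),("timer",10),("petri_dish",6),("rest_socket",58)]:
        try:
            r=bot.trace(n,p)
            for q in r[:1]:print(n,round(q["p"],2),q["point"],atz(q["point"],p,z).round(0),q["region"].sum())
        except Exception as e:print(n,e)
E
```

```text
pics
{'time': 0.0, 'joints': array([-9.40395003e-01,  2.55741160e-01,  1.06973803e-01, -4.74792708e-04,
       -1.42392284e+00, -2.84616129e-01]), 'joint_velocities': array([ 0.00065099, -0.00122608,  0.00018562, -0.00131095, -0.00015094,
        0.00049687]), 'joint_torque': array([-4.98312220e-04, -3.86626482e+01,  2.37935722e+01,  5.36548510e+00,
       -6.42914325e-03,  4.91485321e-05]), 'ee_pos': array([ 186.29683657, -516.93782866,  230.38672125]), 'orientation': array([[-9.40833282e-01, -3.38868991e-01, -7.36963876e-04],
       [-3.38869783e-01,  9.40831550e-01,  1.80669997e-03],
       [ 8.11242698e-05,  1.94953825e-03, -9.99998096e-01]]), 'ft_force': array([-0.54670394, -0.41254312,  0.02142049]), 'moment': array([ 0.04078204,  0.02434425, -0.04640105]), 'gripper_force': 0.0, 'width': 85.01010636157719}
top (array([537.22406027,  -2.20700151, 975.94981508]), array([ 0.11155667,  0.00635895, -0.99383857]))
wheel_centre 0.81 [307.7, 208.9] [643. -55.  58.] 16307
crank_knob_centre 0.58 [327.8, 213.4] [629. -93. 103.] 124
lever_peg 0.54 [285.4, 268.3] [518.  -8.  90.] 346
pawl_t
[... 303 characters left out ...]
23
rest_socket 0.98 [309.6, 208.2] [644. -59.  58.] 16516
scene (array([  3.11748183, 564.31334513, 579.43750079]), array([ 0.62635533, -0.59891382, -0.49911796]))
wheel_centre 0.65 [387.4, 235.5] [ 430. -149.   58.] 547
crank_knob_centre 0.75 [303.1, 223.7] [531.  -3. 103.] 1294
lever_peg 0.76 [312.8, 246.0] [478.  25.  90.] 281
pawl_tip 0.4 [385.2, 232.9] [ 444. -162.   52.] 553
carriage_plate 0.85 [269.0, 142.3] [ 804. -163.  150.] 1576
winch 0.87 [274.1, 223.1] [680. -64.  12.] 12393
beaker 0.88 [365.6, 202.2] [ 566. -258.   40.] 1111
timer 0.93 [385.1, 234.1] [ 476. -216.   10.] 568
petri_dish 0.8 [232.0, 265.9] [624. 106.   6.] 614
rest_socket 0.82 [273.5, 225.0] [621.  -7.  58.] 12475
```

```bash
python3 - <<'E'
import cv2
a=cv2.imread("pics/top0.png")[90:330,190:450];cv2.imwrite("pics/top0c.png",cv2.resize(a,None,fx=2.9,fy=2.45,interpolation=2))
a=cv2.imread("pics/scene0.png")[60:330,150:450];cv2.imwrite("pics/scene0c.png",cv2.resize(a,None,fx=2,fy=2,interpolation=2))
E
```

```text
(no output)
```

View pics/top0c.png

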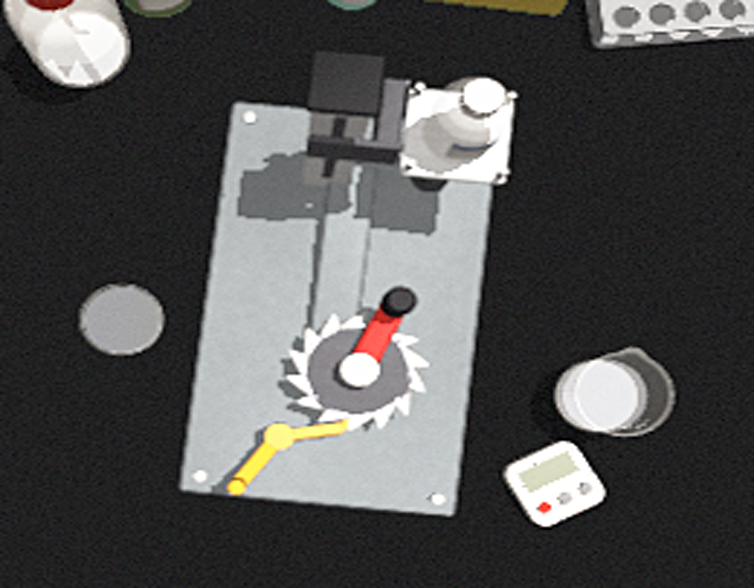

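View pics/scene0c.png

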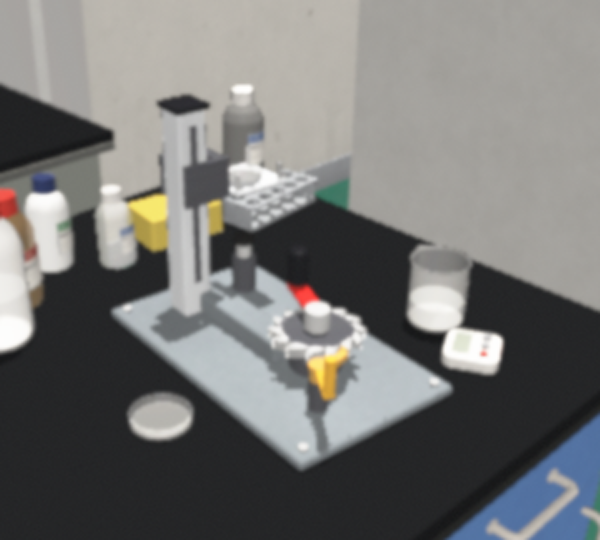

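The top view shows hub at crop (360,370), knob at (400,300), peg top at (236,488), pawl pivot at (279,436), and plate corners at (233,102), (183,490), (455,515). I fit the winch pose from these.

```bash
cat >> h.py <<'E'
def fit(src,dst):
    s=np.array(src,float);d=np.array(dst,float);a=s.mean(0);b=d.mean(0)
    z=((d-b)@[1,1j])@np.conj((s-a)@[1,1j]);th=np.angle(z);R=np.array([[np.cos(th),-np.sin(th)],[np.sin(th),np.cos(th)]])
    t=b-R@a;return th,R,t,(s@R.T+t-d)
E
python3 - <<'E'
from h import *
p=bot.read_camera("top")
f=lambda u,v,z:atz((190+u/2.9,90+v/2.45),p,z)[:2]
hub=f(360,370,83);knob=f(400,300,124);peg=f(236,488,105);piv=f(279,436,66)
c=[f(233,102,12),f(183,490,12),f(455,515,12)]
print(hub,knob,peg,piv,c,np.linalg.norm(c[0]-c[1]),np.linalg.norm(c[1]-c[2]))
th,R,t,r=fit([(0,0),(-105,75),(-62,50)],[hub,peg,piv]);print(th,t,r)
print("corners in winch",[R.T@(q-t) for q in c])
k=R.T@(knob-t);print("knob",k,np.linalg.norm(k),"drum",(np.arctan2(k[1],k[0])-2.83)%(2*np.pi))
E
```

```text
[573.95714723 -66.53779343] [628.38965649 -90.81219351] [477.50653382  19.67872069] [518.61534014  -9.79530665] [array([824.22677352,  26.66081132]), array([469.09620211,  62.00591611]), array([ 447.89791246, -142.99954001])] 356.8851344409027 206.09853111076782
-0.11030891814645337 [574.10111663 -66.42629985] [[ 0.14396941  0.11149358]
 [ 0.48915932 -0.00189878]
 [-0.63312873 -0.1095948 ]]
corners in winch [array([238.35790076, 120.0565102 ]), array([-118.50521417,  116.09212026]), array([-117.00656683,  -90.00096206])]
knob [ 56.64311116 -18.26130684] 59.5140098573811 drum 3.141313725316353
```

Emit:
drive_tool --commands '[[[-0.426,0.398,0,-0.252,-1],[-0.426,0.398,0,-0.252,-1],[-0.426,0.398,0,-0.252,-1],[-0.426,0.398,0,-0.252,-1],[-0.426,0.398,0,-0.252,-1],[-0.426,0.398,0,-0.252,-1],[-0.426,0.398,0,-0.252,-1],[-0.426,0.398,0,-0.252,-1]]]'

```text
time: 1.95
ee_pos: [369.3, -159.5, 231.7]
orientation: [[-0.827, -0.563, 0.001], [-0.563, 0.827, -0.0], [-0.001, -0.001, -1.0]]
ft_force: [1.9, -0.1, -0.9]
width: -0.0
gripper_force: 0.0
```

```bash
cat >> h.py <<'E'
TH=-0.104;C=np.array([574.,-66.5]);W=np.array([[np.cos(TH),-np.sin(TH)],[np.sin(TH),np.cos(TH)]])
def w2(x,y):return C+W@[x,y]
def to(x,y,z,psi=None):
    s=bot.sense();R=np.array(s["orientation"]);ps=np.arctan2(R[1,0],R[0,0])
    d=R.T@(np.array([x,y,z])-s["ee_pos"])
    print("pos",s["ee_pos"].round(1),"psi",ps.round(3),"tool delta",d.round(1),"turn",None if psi is None else round(ps-psi,3),"F",s["ft_force"].round(2),"t",s["time"],"w",round(s["width"],1))
E
python3 - <<'E'
from h import *
to(*w2(-128,55.5),231,-2.544)
E
```

```text
pos [ 369.3 -159.5  231.7] psi -2.544 tool delta [-159.6   86.7    0.8] turn 0.0 F [ 1.85 -0.15 -0.87] t 1.95 w -0.0
```

Emit:
drive_tool --commands '[[[-0.16,0.087,0,0,-1],[-0.16,0.087,0,0,-1],[-0.16,0.087,0,0,-1],[-0.16,0.087,0,0,-1],[-0.16,0.087,0,0,-1],[-0.16,0.087,0,0,-1],[-0.16,0.087,0,0,-1]]]'

```text
time: 2.65
ee_pos: [451.8, -0.1, 231.4]
orientation: [[-0.827, -0.562, 0.0], [-0.562, 0.827, -0.0], [-0.0, -0.0, -1.0]]
ft_force: [-0.6, -0.4, -0.3]
width: 0.0
gripper_force: 0.0
```

```bash
python3 - <<'E'
from h import *
p=bot.read_camera("wrist");cv2.imwrite("pics/w1.png",cv2.cvtColor(p["pixels"],cv2.COLOR_RGB2BGR))
to(*w2(-128,55.5),78,-2.544)
for P in [(-105,75,105),(-62,50,66),(0,0,83)]:
    print(P,proj([*w2(*P[:2]),P[2]],p))
E
```

```text
pos [ 4.518e+02 -3.000e-01  2.315e+02] psi -2.545 tool delta [ -1.8   1.6 153.5] turn -0.001 F [-0.3  -0.7  -0.03] t 2.7 w -0.1
(-105, 75, 105) [[278.59609881 236.62300626]]
(-62, 50, 66) [[232.42626293 237.55287886]]
(0, 0, 83) [[151.46074335 258.21527712]]
```

View pics/w1.png

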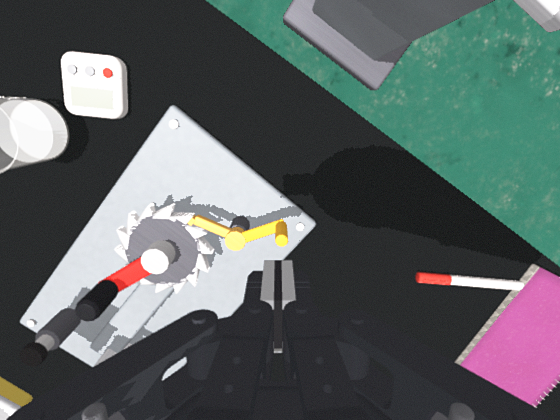

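The wrist view shows the peg top near (281,240), the pivot at (235,240) and the hub at (156,258), all within about 4 px of the predicted positions. The closed fingers sit on the correct side of the peg, so I descend.

Emit:
drive_tool --commands '[[[-0.002,0.002,0.153,0,-1],[-0.002,0.002,0.153,0,-1],[-0.002,0.002,0.153,0,-1],[-0.002,0.002,0.153,0,-1],[-0.002,0.002,0.153,0,-1],[-0.002,0.002,0.153,0,-1]]]'

```text
time: 3.3
ee_pos: [454.9, 3.3, 81.1]
orientation: [[-0.827, -0.563, 0.005], [-0.563, 0.827, 0.001], [-0.004, -0.002, -1.0]]
ft_force: [0.3, 0.2, 0.1]
width: 0.1
gripper_force: 0.0
```

Emit:
drive_tool --commands '[[[-0.003,0,0,0,-1],[-0.006,0,0,0,-1],[-0.009,0,0,0,-1],[-0.012,0,0,0,-1],[-0.015,0,0,0,-1],[-0.018,0,0,0,-1],[-0.02,0,0,0,-1],[-0.02,0,0,0,-1]]]'

```text
time: 4.1
ee_pos: [469.2, 14.6, 78.0]
orientation: [[-0.827, -0.563, -0.001], [-0.563, 0.827, -0.0], [0.001, 0.0, -1.0]]
ft_force: [-0.9, -0.3, -1.0]
width: 0.2
gripper_force: 0.4
```

```bash
python3 - <<'E'
from h import *
n=np.array([.76,.65])
to(*w2(*(np.array([-79,97])-17*n)),78,-2.544)
E
```

```text
pos [469.2  14.6  78. ] psi -2.544 tool delta [-26.3  -1.1   0. ] turn 0.0 F [-0.9  -0.3  -0.98] t 4.1 w 0.2
```

Emit:
drive_tool --commands '[[[-0.003,0,0,0,-1],[-0.006,0,0,0,-1],[-0.009,0,0,0,-1],[-0.012,0,0,0,-1],[-0.015,0,0,0,-1],[-0.018,0,0,0,-1],[-0.021,0,0,0,-1],[-0.022,-0.001,0,0,-1]]]'

```text
time: 4.9
ee_pos: [488.3, 26.3, 78.3]
orientation: [[-0.826, -0.563, 0.0], [-0.563, 0.826, 0.0], [-0.0, -0.0, -1.0]]
ft_force: [-1.8, 0.6, -0.2]
width: -0.1
gripper_force: 0.7
```

Emit:
drive_tool --commands '[[[-0.001,0,0,0,-1],[-0.002,0,0,0,-1],[-0.002,0,0,0,-1]]]'

```text
time: 5.2
ee_pos: [489.8, 27.1, 78.3]
orientation: [[-0.827, -0.563, 0.0], [-0.563, 0.827, -0.0], [-0.0, -0.0, -1.0]]
ft_force: [-0.0, -1.2, -1.1]
width: 0.1
gripper_force: 0.6
```

Emit:
drive_tool --commands '[[[-0.001,0,0,0,-1],[-0.0015,0,0,0,-1],[-0.0015,0,0,0,-1]]]'

```text
time: 5.5
ee_pos: [490.9, 28.0, 78.3]
orientation: [[-0.827, -0.563, 0.0], [-0.563, 0.827, -0.0], [-0.0, -0.0, -1.0]]
ft_force: [-0.5, -1.9, -0.5]
width: -0.2
gripper_force: 0.9
```

```bash
python3 - <<'E'
from h import *
n=np.array([.76,.65])
to(*w2(*(np.array([-79,97])-17*n)),78,-2.544)
p=bot.read_camera("scene");cv2.imwrite("pics/s2.png",cv2.resize(cv2.cvtColor(p["pixels"],cv2.COLOR_RGB2BGR)[150:300,200:400],None,fx=4,fy=4,interpolation=2))
E
```

```text
pos [490.9  28.   78.3] psi -2.544 tool delta [-0.8  0.1  0.3] turn 0.0 F [-0.46 -1.87 -0.47] t 5.5 w -0.2
```

Emit:
drive_tool --commands '[[[-0.001,0,0,0,-1],[-0.0015,0,0,0,-1],[-0.0015,0,0,0,-1]]]'

```text
time: 5.85
ee_pos: [492.2, 29.0, 78.3]
orientation: [[-0.827, -0.563, 0.0], [-0.563, 0.827, -0.0], [-0.0, -0.0, -1.0]]
ft_force: [-0.0, -2.0, -0.2]
width: 0.1
gripper_force: 0.9
```

Emit:
drive_tool --commands '[[[-0.001,0,0,0,-1],[-0.001,0,0,0,-1]]]'

```text
time: 6.05
ee_pos: [493.0, 29.5, 78.3]
orientation: [[-0.827, -0.563, 0.0], [-0.563, 0.827, 0.0], [-0.0, -0.0, -1.0]]
ft_force: [-0.4, -2.2, 0.6]
width: -0.1
gripper_force: 0.9
```

Emit:
drive_tool --commands '[[[-0.001,0,0,0,-1],[-0.001,0,0,0,-1]]]'

```text
time: 6.25
ee_pos: [493.3, 29.8, 78.2]
orientation: [[-0.827, -0.563, -0.001], [-0.563, 0.827, -0.001], [0.001, 0.0, -1.0]]
ft_force: [-3.1, -3.7, 1.8]
width: -0.2
gripper_force: 2.1
```

The force jumped to about 5 N while the motion stalled, so the lever is at its stop. I back off, lift and look.

Emit:
drive_tool --commands '[[[0.02,0,0,0,-1],[0.02,0,0,0,-1],[0.02,0,-0.05,0,0],[0.02,0,-0.09,0,0.3],[0.02,0,-0.09,0,0.3],[0.02,0,-0.09,0,0.3]]]'

```text
time: 6.85
ee_pos: [478.5, 19.8, 169.6]
orientation: [[-0.826, -0.563, 0.004], [-0.563, 0.826, 0.002], [-0.005, -0.0, -1.0]]
ft_force: [0.1, 1.1, -0.1]
width: 55.4
gripper_force: 0.0
```

```bash
python3 - <<'E'
from h import *
p=bot.read_camera("wrist");im=cv2.cvtColor(p["pixels"],cv2.COLOR_RGB2BGR)
print("pred peg,knobtop",proj([[*w2(-79,97),105],[*w2(56.64,-18.26),124],[*w2(0,0),83]],p).round(0))
for n in ["pawl_tip","crank_knob_centre","lever_peg"]:
    r=bot.trace(n,p);print(n,[(q["p"],q["point"]) for q in r[:2]])
cv2.imwrite("pics/w2.png",im)
p=bot.read_camera("top")
for n in ["crank_knob_centre","lever_peg"]:
    r=bot.trace(n,p);print(n,[(q["p"],q["point"]) for q in r[:2]],proj([[*w2(-79,97),105],[*w2(57,-18.6),103]],p).round(0))
to(*w2(57,-18.6),170,-2.544)
E
```

```text
pred peg,knobtop [[277. 270.]
 [ 22. 320.]
 [115. 253.]]
pawl_tip [(0.72, [43.4, 308.5]), (0.66, [190.7, 210.8])]
crank_knob_centre [(0.6, [42.6, 306.4])]
lever_peg [(0.59, [229.4, 233.8]), (0.19, [120.5, 252.8])]
crank_knob_centre [(0.56, [326.2, 211.1])] [[262. 275.]
 [327. 213.]]
lever_peg [(0.6, [292.2, 266.1])] [[262. 275.]
 [327. 213.]]
pos [476.9  18.7 167.6] psi -2.544 tool delta [ -63.8 -176.1   -2.6] turn 0.0 F [ 0.02 -0.25  0.36] t 7.2 w 55.3
```

View pics/w2.png

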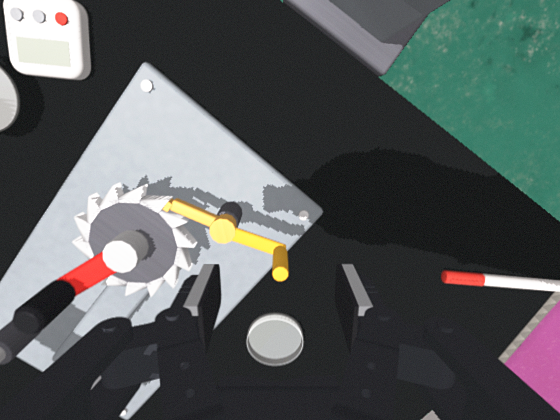

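The wrist view shows the peg top at (281,272), matching the 0.7 rad prediction of (277,270), so the lever is fully over. The pawl still looks jammed at (170,205). Next I move above the knob.

Emit:
drive_tool --commands '[[[-0.064,-0.176,0,0,0.5],[-0.064,-0.176,0,0,0.5],[-0.064,-0.176,0,0,0.5],[-0.064,-0.176,0,0,0.5],[-0.064,-0.176,0,0,0.5],[-0.064,-0.176,0,0,0.5],[-0.064,-0.176,0,0,0.5]]]'

```text
time: 7.9
ee_pos: [628.6, -90.2, 168.1]
orientation: [[-0.826, -0.563, -0.001], [-0.563, 0.826, 0.0], [0.0, 0.0, -1.0]]
ft_force: [0.4, 0.1, 0.8]
width: 64.1
gripper_force: 0.0
```

```bash
python3 - <<'E'
from h import *
p=bot.read_camera("wrist");im=cv2.cvtColor(p["pixels"],cv2.COLOR_RGB2BGR)
print("pred knobtop,hub",proj([[*w2(57,-18.6),124],[*w2(0,0),83]],p).round(0))
cv2.imwrite("pics/w3.png",im)
print("wheel from w2 hub");to(*w2(57,-18.6),170,-2.544)
E
```

```text
pred knobtop,hub [[276. 238.]
 [348. 175.]]
wheel from w2 hub
pos [628.6 -90.  168.6] psi -2.543 tool delta [ 0.4 -0.8 -1.4] turn 0.001 F [-0.78  0.77  0.93] t 7.95 w 64.3
```

View pics/w3.png

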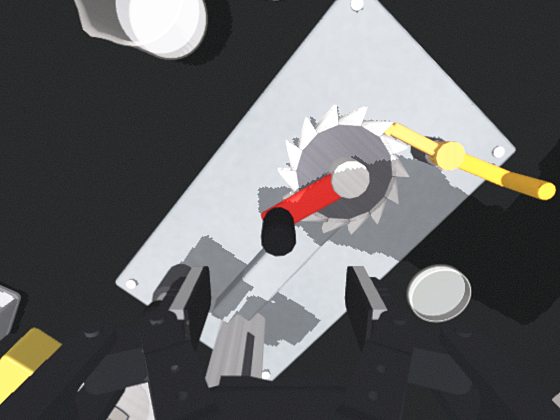

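The knob top is at (279,239), where predicted and centred between the fingers. I descend and grip.

Emit:
drive_tool --commands '[[[0.0,-0.001,0.04,0,0.5],[0.0,-0.001,0.077,0,0.5],[0.0,-0.001,0.077,0,0.5],[0.0,-0.001,0.077,0,-1],[0.0,-0.001,0.077,0,-1],[0.0,-0.001,0.077,0,-1],[0.0,-0.001,0.077,0,-1],[0.0,-0.001,0.077,0,-1]]]'

```text
time: 8.75
ee_pos: [630.2, -89.9, 94.4]
orientation: [[-0.826, -0.563, 0.003], [-0.563, 0.826, 0.002], [-0.004, -0.0, -1.0]]
ft_force: [-5.6, 5.4, 8.0]
width: 21.8
gripper_force: 58.5
```

```bash
cat >> h.py <<'E'
def kin():
    s=bot.sense();P=s["ee_pos"][:2]-C;r=np.hypot(*P);a=np.arctan2(P[1],P[0]);er=P/r;et=np.array([-er[1],er[0]]);F=s["ft_force"][:2]
    print("pos",s["ee_pos"].round(1),"r",r.round(1),"ang_w",a.round(3),"drum",round((a-TH-2.83)%(2*np.pi),3),"Fr",(F@er).round(2),"Ft",(F@et).round(2),"Fz",s["ft_force"][2].round(1),"w",round(s["width"],1),"g",round(s["gripper_force"],1),"t",round(s["time"],2))
    return s
def arc(das,r=60.,z=92,c=None):
    """tool-frame rows (m) from the current pose for drum changes das"""
    s=kin();R=np.array(s["orientation"]);P=s["ee_pos"];q=P[:2]-C;a=np.arctan2(q[1],q[0])
    for d in das:
        t=np.array([*(C+np.hypot(*q)*np.array([np.cos(a+d),np.sin(a+d)])),P[2]])
        print(d,(R.T@(t-P)/1000).round(4)[:2].tolist())
E
python3 - <<'E'
from h import *
arc([.05,.1,.15,.2,.25,.3])
E
```

```text
pos [630.2 -89.9  94.4] r 60.9 ang_w -0.395 drum 3.163 Fr -7.29 Ft 2.86 Fz 8.0 w 21.8 g 58.5 t 8.75
0.05 [-0.0025, 0.0017]
0.1 [-0.0049, 0.0036]
0.15 [-0.0073, 0.0055]
0.2 [-0.0095, 0.0076]
0.25 [-0.0116, 0.0098]
0.3 [-0.0136, 0.0121]
```

Emit:
drive_tool --commands '[[[-0.0025,0.0017,0,0,-1],[-0.0049,0.0036,0,0,-1],[-0.0049,0.0036,0,0,-1]]]'

```text
time: 9.05
ee_pos: [631.6, -86.6, 94.5]
orientation: [[-0.826, -0.563, 0.001], [-0.563, 0.826, -0.002], [-0.0, -0.002, -1.0]]
ft_force: [-5.3, -1.4, 7.2]
width: 21.7
gripper_force: 58.5
```

```bash
python3 - <<'E'
from h import *
arc([.04,.08,.12,.16])
E
```

```text
pos [631.6 -86.6  94.5] r 61.0 ang_w -0.335 drum 3.222 Fr -4.56 Ft -3.08 Fz 7.2 w 21.7 g 58.5 t 9.05
0.04 [-0.0019, 0.0015]
0.08 [-0.0038, 0.0031]
0.12 [-0.0056, 0.0047]
0.16 [-0.0073, 0.0064]
```

Emit:
drive_tool --commands '[[[-0.0019,0.0015,0,0,-1],[-0.0038,0.0031,0,0,-1],[-0.0056,0.0047,0,0,-1],[-0.0073,0.0064,0,0,-1],[-0.0073,0.0064,0,0,-1]]]'

```text
time: 9.55
ee_pos: [634.4, -77.8, 94.5]
orientation: [[-0.826, -0.563, 0.002], [-0.563, 0.826, -0.003], [-0.0, -0.003, -1.0]]
ft_force: [-4.4, -3.6, 7.0]
width: 21.2
gripper_force: 58.5
```

```bash
python3 - <<'E'
from h import *
arc([.04,.08,.12,-.05,-.1,-.15,-.2,-.25,-.3])
for c in ["wrist","top"]:
    p=bot.read_camera(c);im=cv2.cvtColor(p["pixels"],cv2.COLOR_RGB2BGR)
    print(c,"pred tip engaged/out,peg",proj([[*w2(-15,47),58],[*w2(-20,65),58],[*w2(-79,97),105],[*w2(-62,50),66],[*w2(0,0),83]],p).round(0).tolist())
    if c=="top": im=cv2.resize(im[190:310,240:400],None,fx=5,fy=5,interpolation=2)
    cv2.imwrite(f"pics/{c}4.png",im)
E
```

```text
pos [634.4 -77.8  94.5] r 61.5 ang_w -0.185 drum 3.372 Fr -3.69 Ft -4.31 Fz 7.0 w 21.2 g 58.5 t 9.55
0.04 [-0.0017, 0.0018]
0.08 [-0.0033, 0.0036]
0.12 [-0.0049, 0.0055]
-0.05 [0.0022, -0.0021]
-0.1 [0.0045, -0.0041]
-0.15 [0.007, -0.006]
-0.2 [0.0095, -0.0078]
-0.25 [0.0121, -0.0094]
-0.3 [0.0148, -0.0109]
wrist pred tip engaged/out,peg [[432.0, 204.0], [459.0, 217.0], [670.0, 197.0], [510.0, 145.0], [367.0, 180.0]]
top pred tip engaged/out,peg [[290.0, 246.0], [281.0, 248.0], [262.0, 275.0], [286.0, 268.0], [314.0, 241.0]]
```

View pics/wrist4.png

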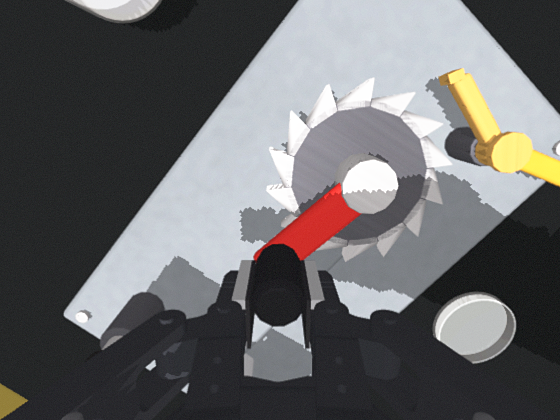

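The pawl tip is at (455,75), well clear of the teeth, so I start easing down.

```bash
sed -i 's/C=np.array(\[574.,-66.5\])/C=np.array([575.3,-66.])/; s/np.hypot(\*q)\*np.array/r*np.array/' h.py
python3 - <<'E'
from h import *
arc([-.05,-.15,-.25,-.35,-.45,-.55,-.65,-.75])
E
```

```text
pos [634.4 -77.9  94.5] r 60.3 ang_w -0.199 drum 3.358 Fr -3.75 Ft -4.42 Fz 6.0 w 21.2 g 58.5 t 9.65
-0.05 [0.0024, -0.0018]
-0.15 [0.0071, -0.0056]
-0.25 [0.0121, -0.0088]
-0.35 [0.0175, -0.0115]
-0.45 [0.0231, -0.0137]
-0.55 [0.0288, -0.0154]
-0.65 [0.0347, -0.0164]
-0.75 [0.0407, -0.0168]
```

Emit:
drive_tool --commands '[[[0.0024,-0.0018,0,0,-1],[0.0071,-0.0056,0,0,-1],[0.0121,-0.0088,0,0,-1],[0.0175,-0.0115,0,0,-1],[0.0231,-0.0137,0,0,-1],[0.0288,-0.0154,0,0,-1],[0.0347,-0.0164,0,0,-1],[0.0407,-0.0168,0,0,-1]]]'

```text
time: 10.45
ee_pos: [609.5, -113.6, 94.4]
orientation: [[-0.826, -0.563, 0.001], [-0.563, 0.826, -0.001], [-0.001, -0.001, -1.0]]
ft_force: [-6.7, 1.9, 10.0]
width: 21.4
gripper_force: 58.8
```

```bash
python3 - <<'E'
from h import *
arc([-.1,-.2,-.3,-.4,-.5,-.6,-.7,-.75])
E
```

```text
pos [ 609.5 -113.6   94.4] r 58.6 ang_w -0.947 drum 2.61 Fr -5.45 Ft -4.39 Fz 10.0 w 21.4 g 58.8 t 10.45
-0.1 [0.006, -0.0012]
-0.2 [0.0119, -0.0005]
-0.3 [0.0178, 0.0008]
-0.4 [0.0234, 0.0028]
-0.5 [0.0289, 0.0052]
-0.6 [0.0341, 0.0082]
-0.7 [0.039, 0.0117]
-0.75 [0.0413, 0.0137]
```

```bash
sed -i 's/C=np.array(\[575.3,-66.\])/C=np.array([576.1,-63.8])/' h.py
python3 - <<'E'
from h import *
arc([-.1,-.2,-.3,-.4,-.5,-.6,-.67,-.7])
E
```

```text
pos [ 609.5 -113.6   94.4] r 60.0 ang_w -0.979 drum 2.578 Fr -5.3 Ft -4.56 Fz 10.0 w 21.4 g 58.8 t 10.45
-0.1 [0.006, 0.0003]
-0.2 [0.0119, 0.0012]
-0.3 [0.0177, 0.0028]
-0.4 [0.0233, 0.0049]
-0.5 [0.0287, 0.0075]
-0.6 [0.0338, 0.0107]
-0.67 [0.0372, 0.0132]
-0.7 [0.0386, 0.0143]
```

Emit:
drive_tool --commands '[[[0.006,0.0003,0,0,-1],[0.0119,0.0012,0,0,-1],[0.0177,0.0028,0,0,-1],[0.0233,0.0049,0,0,-1],[0.0287,0.0075,0,0,-1],[0.0338,0.0107,0,0,-1],[0.0372,0.0132,0,0,-1],[0.0386,0.0143,0,0,-1]]]'

```text
time: 11.25
ee_pos: [570.3, -123.3, 94.5]
orientation: [[-0.826, -0.563, 0.003], [-0.563, 0.826, -0.001], [-0.002, -0.002, -1.0]]
ft_force: [-3.8, 2.4, 8.1]
width: 21.8
gripper_force: 58.7
```

```bash
python3 - <<'E'
from h import *
arc([-.04,-.08,-.12,-.16,-.2,-.24,-.28,-.32])
p=bot.read_camera("scene");im=cv2.cvtColor(p["pixels"],cv2.COLOR_RGB2BGR)
print([ (z,proj([*w2(185,-40),z],p).round(0).tolist()) for z in (58,76,112,116)])
cv2.imwrite("pics/s5.png",cv2.resize(im[100:250,200:360],None,fx=4,fy=4,interpolation=2))
E
```

```text
pos [ 570.3 -123.3   94.5] r 59.8 ang_w -1.669 drum 1.888 Fr -1.97 Ft -4.02 Fz 8.1 w 21.8 g 58.7 t 11.25
-0.04 [0.0019, 0.0014]
-0.08 [0.0037, 0.0031]
-0.12 [0.0054, 0.0048]
-0.16 [0.007, 0.0066]
-0.2 [0.0085, 0.0084]
-0.24 [0.01, 0.0103]
-0.28 [0.0114, 0.0123]
-0.32 [0.0127, 0.0143]
[(58, [[270.0, 187.0]]), (76, [[270.0, 180.0]]), (112, [[270.0, 167.0]]), (116, [[270.0, 165.0]])]
```

View pics/s5.png

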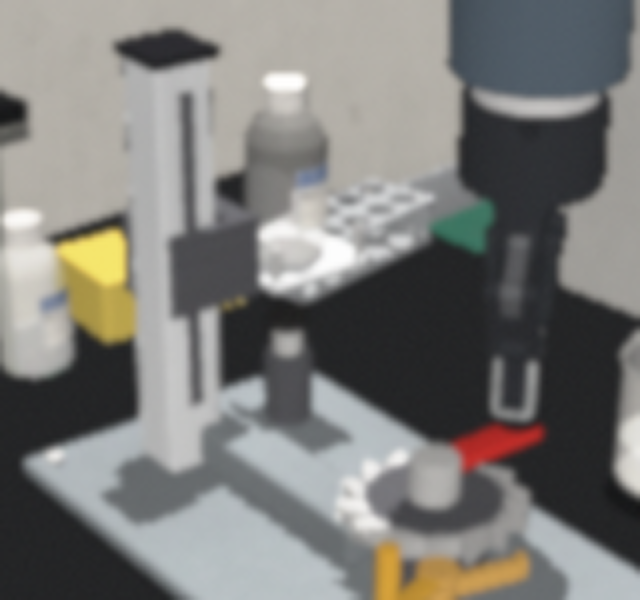

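The steel post is visible above the socket at crop (288,333–350), and the plate is still well above it. I creep down and watch the tangential force.

Emit:
drive_tool --commands '[[[0.0019,0.0014,0,0,-1],[0.0037,0.0031,0,0,-1],[0.0054,0.0048,0,0,-1],[0.007,0.0066,0,0,-1]]]'

```text
time: 11.7
ee_pos: [561.2, -121.7, 94.5]
orientation: [[-0.826, -0.563, 0.003], [-0.563, 0.826, -0.001], [-0.003, -0.002, -1.0]]
ft_force: [-4.4, 1.6, 8.3]
width: 21.8
gripper_force: 58.7
```

```bash
python3 - <<'E'
from h import *
arc([-.04,-.08,-.12,-.16,-.2,-.24,-.28,-.32])
E
```

```text
pos [ 561.2 -121.7   94.5] r 59.8 ang_w -1.822 drum 1.735 Fr -0.42 Ft -4.68 Fz 8.3 w 21.8 g 58.7 t 11.7
-0.04 [0.0017, 0.0017]
-0.08 [0.0032, 0.0036]
-0.12 [0.0046, 0.0056]
-0.16 [0.0059, 0.0076]
-0.2 [0.0071, 0.0096]
-0.24 [0.0083, 0.0117]
-0.28 [0.0093, 0.0139]
-0.32 [0.0103, 0.0161]
```

Emit:
drive_tool --commands '[[[0.0017,0.0017,0,0,-1],[0.0032,0.0036,0,0,-1],[0.0046,0.0056,0,0,-1]]]'

```text
time: 12.0
ee_pos: [554.4, -119.5, 94.5]
orientation: [[-0.826, -0.563, 0.004], [-0.563, 0.826, -0.0], [-0.003, -0.002, -1.0]]
ft_force: [-4.2, 1.9, 8.4]
width: 21.2
gripper_force: 58.7
```

```bash
python3 - <<'E'
from h import *
arc([-.04,-.08,-.12,-.16])
E
```

```text
pos [ 554.4 -119.5   94.5] r 59.8 ang_w -1.942 drum 1.615 Fr -0.29 Ft -4.59 Fz 8.4 w 21.2 g 58.7 t 12.0
-0.04 [0.0015, 0.0019]
-0.08 [0.0027, 0.004]
-0.12 [0.0039, 0.0061]
-0.16 [0.0049, 0.0082]
```

Emit:
drive_tool --commands '[[[0.0015,0.0019,0,0,-1],[0.0027,0.004,0,0,-1],[0.0039,0.0061,0,0,-1]]]'

```text
time: 12.3
ee_pos: [547.9, -116.6, 94.5]
orientation: [[-0.826, -0.563, 0.004], [-0.563, 0.826, -0.0], [-0.003, -0.002, -1.0]]
ft_force: [-3.7, 2.6, 9.0]
width: 21.4
gripper_force: 58.7
```

```bash
python3 - <<'E'
from h import *
arc([-.04,-.08,-.12,-.16])
E
```

```text
pos [ 547.9 -116.6   94.5] r 59.9 ang_w -2.062 drum 1.495 Fr -0.51 Ft -4.47 Fz 9.0 w 21.4 g 58.7 t 12.3
-0.04 [0.0012, 0.0021]
-0.08 [0.0022, 0.0043]
-0.12 [0.0031, 0.0065]
-0.16 [0.0039, 0.0088]
```

Emit:
drive_tool --commands '[[[0.0012,0.0021,0,0,-1],[0.0022,0.0043,0,0,-1],[0.0031,0.0065,0,0,-1]]]'

```text
time: 12.6
ee_pos: [541.8, -112.8, 94.5]
orientation: [[-0.826, -0.563, 0.004], [-0.563, 0.826, -0.0], [-0.003, -0.002, -1.0]]
ft_force: [-3.7, 2.8, 8.4]
width: 21.3
gripper_force: 58.7
```

```bash
python3 - <<'E'
from h import *
arc([-.04,-.08,-.12,-.16])
E
```

```text
pos [ 541.8 -112.8   94.5] r 59.8 ang_w -2.182 drum 1.375 Fr -0.18 Ft -4.63 Fz 8.4 w 21.3 g 58.7 t 12.6
-0.04 [0.001, 0.0022]
-0.08 [0.0017, 0.0045]
-0.12 [0.0023, 0.0068]
-0.16 [0.0028, 0.0091]
```

Emit:
drive_tool --commands '[[[0.001,0.0022,0,0,-1],[0.0017,0.0045,0,0,-1],[0.0023,0.0068,0,0,-1]]]'

```text
time: 12.9
ee_pos: [536.1, -108.4, 94.5]
orientation: [[-0.826, -0.563, 0.004], [-0.563, 0.826, 0.0], [-0.004, -0.002, -1.0]]
ft_force: [-3.5, 2.3, 9.6]
width: 21.3
gripper_force: 58.7
```

```bash
python3 - <<'E'
from h import *
arc([-.04,-.08,-.12,-.16])
E
```

```text
pos [ 536.1 -108.4   94.5] r 59.9 ang_w -2.301 drum 1.256 Fr 0.65 Ft -4.14 Fz 9.6 w 21.3 g 58.7 t 12.9
-0.04 [0.0006, 0.0023]
-0.08 [0.0011, 0.0047]
-0.12 [0.0014, 0.007]
-0.16 [0.0017, 0.0094]
```

Emit:
drive_tool --commands '[[[0.0006,0.0023,0,0,-1],[0.0011,0.0047,0,0,-1]]]'

```text
time: 13.1
ee_pos: [532.7, -105.1, 94.5]
orientation: [[-0.826, -0.563, 0.005], [-0.563, 0.826, 0.0], [-0.004, -0.002, -1.0]]
ft_force: [-2.9, 2.8, 8.3]
width: 21.4
gripper_force: 58.7
```

```bash
python3 - <<'E'
from h import *
arc([-.04,-.08,-.12,-.16])
E
```

```text
pos [ 532.7 -105.1   94.5] r 59.9 ang_w -2.381 drum 1.176 Fr 0.2 Ft -4.05 Fz 8.3 w 21.4 g 58.7 t 13.1
-0.04 [0.0004, 0.0024]
-0.08 [0.0007, 0.0047]
-0.12 [0.0008, 0.0071]
-0.16 [0.0009, 0.0095]
```

Emit:
drive_tool --commands '[[[0.0004,0.0024,0,0,-1],[0.0007,0.0047,0,0,-1]]]'

```text
time: 13.3
ee_pos: [529.5, -101.5, 94.5]
orientation: [[-0.826, -0.563, 0.005], [-0.563, 0.826, 0.0], [-0.004, -0.002, -1.0]]
ft_force: [-3.0, 3.8, 8.5]
width: 21.6
gripper_force: 58.7
```

```bash
python3 - <<'E'
from h import *
arc([-.04,-.08,-.12,-.16])
E
```

```text
pos [ 529.5 -101.5   94.5] r 59.9 ang_w -2.461 drum 1.096 Fr -0.05 Ft -4.8 Fz 8.5 w 21.6 g 58.7 t 13.3
-0.04 [0.0002, 0.0024]
-0.08 [0.0003, 0.0048]
-0.12 [0.0002, 0.0072]
-0.16 [0.0001, 0.0096]
```

Emit:
drive_tool --commands '[[[0.0002,0.0024,0,0,-1],[0.0003,0.0048,0,0,-1]]]'

```text
time: 13.5
ee_pos: [526.6, -97.7, 94.5]
orientation: [[-0.826, -0.563, 0.005], [-0.563, 0.826, 0.0], [-0.004, -0.002, -1.0]]
ft_force: [-3.0, 3.2, 8.1]
width: 21.3
gripper_force: 58.7
```

```bash
python3 - <<'E'
from h import *
arc([-.04,-.08,-.12,-.16])
E
```

```text
pos [526.6 -97.7  94.5] r 59.9 ang_w -2.541 drum 1.016 Fr 0.66 Ft -4.36 Fz 8.1 w 21.3 g 58.7 t 13.5
-0.04 [0.0, 0.0024]
-0.08 [-0.0001, 0.0048]
-0.12 [-0.0004, 0.0072]
-0.16 [-0.0007, 0.0096]
```

Emit:
drive_tool --commands '[[[0.0,0.0024,0,0,-1],[-0.0001,0.0048,0,0,-1]]]'

```text
time: 13.7
ee_pos: [524.1, -93.6, 94.5]
orientation: [[-0.826, -0.563, 0.005], [-0.563, 0.826, 0.001], [-0.004, -0.002, -1.0]]
ft_force: [-2.7, 3.3, 9.2]
width: 21.5
gripper_force: 58.7
```

```bash
python3 - <<'E'
from h import *
arc([-.04,-.08,-.12,-.16])
E
```

```text
pos [524.1 -93.6  94.5] r 60.0 ang_w -2.622 drum 0.936 Fr 0.72 Ft -4.25 Fz 9.2 w 21.5 g 58.7 t 13.7
-0.04 [-0.0002, 0.0024]
-0.08 [-0.0005, 0.0048]
-0.12 [-0.001, 0.0071]
-0.16 [-0.0015, 0.0095]
```

Emit:
drive_tool --commands '[[[-0.0002,0.0024,0,0,-1],[-0.0005,0.0048,0,0,-1]]]'

```text
time: 13.9
ee_pos: [521.8, -89.3, 94.5]
orientation: [[-0.826, -0.563, 0.005], [-0.563, 0.826, 0.001], [-0.005, -0.002, -1.0]]
ft_force: [-3.3, 3.5, 9.1]
width: 21.7
gripper_force: 58.7
```

```bash
python3 - <<'E'
from h import *
arc([-.04,-.08,-.12,-.16])
E
```

```text
pos [521.8 -89.3  94.5] r 60.0 ang_w -2.702 drum 0.855 Fr 1.45 Ft -4.58 Fz 9.1 w 21.7 g 58.7 t 13.9
-0.04 [-0.0004, 0.0024]
-0.08 [-0.0009, 0.0047]
-0.12 [-0.0015, 0.007]
-0.16 [-0.0022, 0.0093]
```

Emit:
drive_tool --commands '[[[-0.0004,0.0024,0,0,-1],[-0.0009,0.0047,0,0,-1]]]'

```text
time: 14.1
ee_pos: [520.2, -85.5, 94.5]
orientation: [[-0.826, -0.564, 0.006], [-0.564, 0.826, -0.0], [-0.004, -0.003, -1.0]]
ft_force: [-1.0, -0.2, 6.9]
width: 21.2
gripper_force: 58.6
```

```bash
python3 - <<'E'
from h import *
arc([-.04,-.08,-.12,-.16])
E
```

```text
pos [520.2 -85.5  94.5] r 59.9 ang_w -2.772 drum 0.785 Fr 1.01 Ft -0.18 Fz 6.9 w 21.2 g 58.6 t 14.1
-0.04 [-0.0005, 0.0023]
-0.08 [-0.0012, 0.0046]
-0.12 [-0.002, 0.0069]
-0.16 [-0.0028, 0.0092]
```

The load has transferred and Ft is about 0. I dwell to confirm.

Emit:
drive_tool --commands '[[[0,0,0,0,-1],[0,0,0,0,-1]]]'

```text
time: 14.3
ee_pos: [520.2, -85.6, 94.5]
orientation: [[-0.826, -0.564, 0.005], [-0.564, 0.826, -0.001], [-0.004, -0.004, -1.0]]
ft_force: [-1.4, 0.3, 6.8]
width: 21.6
gripper_force: 58.6
```

```bash
python3 - <<'E'
from h import *
arc([-.01,-.02])
for i in range(3): bot.read_camera("top"); kin()
E
```

```text
pos [520.2 -85.6  94.5] r 60.0 ang_w -2.769 drum 0.788 Fr 1.23 Ft -0.75 Fz 6.8 w 21.6 g 58.6 t 14.3
-0.01 [-0.0001, 0.0006]
-0.02 [-0.0003, 0.0012]
pos [520.3 -85.6  94.5] r 59.9 ang_w -2.769 drum 0.789 Fr 2.14 Ft -1.67 Fz 7.4 w 21.5 g 58.6 t 14.35
pos [520.3 -85.7  94.5] r 60.0 ang_w -2.768 drum 0.789 Fr 2.24 Ft -1.89 Fz 7.9 w 21.3 g 58.6 t 14.4
pos [520.3 -85.7  94.5] r 59.9 ang_w -2.768 drum 0.789 Fr 0.86 Ft -0.93 Fz 6.7 w 21.1 g 58.6 t 14.45
```

Emit:
drive_tool --commands '[[[-0.0001,0.0006,0,0,-1],[-0.0003,0.0012,0,0,-1],[-0.0003,0.0012,0,0,-1],[-0.0003,0.0012,0,0,-1]]]'

```text
time: 14.85
ee_pos: [519.9, -84.7, 94.5]
orientation: [[-0.826, -0.563, 0.006], [-0.564, 0.826, -0.001], [-0.004, -0.004, -1.0]]
ft_force: [-1.3, 0.4, 7.0]
width: 21.5
gripper_force: 58.6
```

```bash
python3 - <<'E'
from h import *
arc([-.01])
for i in range(4): bot.read_camera("top"); kin()
E
```

```text
pos [519.9 -84.7  94.5] r 59.9 ang_w -2.785 drum 0.772 Fr 1.1 Ft -0.81 Fz 7.0 w 21.5 g 58.6 t 14.85
-0.01 [-0.0001, 0.0006]
pos [519.9 -84.7  94.5] r 60.0 ang_w -2.785 drum 0.772 Fr 1.34 Ft -0.28 Fz 6.8 w 21.5 g 58.6 t 14.9
pos [519.9 -84.7  94.5] r 60.0 ang_w -2.785 drum 0.772 Fr 1.31 Ft -0.57 Fz 7.7 w 21.6 g 58.6 t 14.95
pos [519.9 -84.7  94.5] r 60.0 ang_w -2.785 drum 0.772 Fr 1.86 Ft 0.3 Fz 7.6 w 21.6 g 58.6 t 15.0
pos [519.9 -84.7  94.5] r 60.0 ang_w -2.785 drum 0.772 Fr 1.45 Ft -0.3 Fz 6.9 w 21.4 g 58.6 t 15.05
```

Nearly all the weight is on the rest (Ft about −0.3 N). I open, lift away and check.

Emit:
drive_tool --commands '[[[0,0,0,0,0.4],[0,0,0,0,0.4],[0,0,0,0,0.4],[0,0,0,0,0.4],[0,0,-0.03,0,0.4],[0,0,-0.07,0,0.4],[0,0,-0.12,0,0.4],[0,0,-0.12,0,0.4]]]'

```text
time: 15.85
ee_pos: [521.7, -85.0, 218.7]
orientation: [[-0.826, -0.563, 0.013], [-0.563, 0.826, -0.001], [-0.01, -0.009, -1.0]]
ft_force: [-0.0, 0.2, 0.4]
width: 59.9
gripper_force: 0.0
```

```bash
python3 - <<'E'
from h import *
kin()
p=bot.read_camera("wrist");q=bot.read_camera("scene")
im=[cv2.cvtColor(x["pixels"],cv2.COLOR_RGB2BGR) for x in (p,q)]
cv2.imwrite("pics/end.png",np.hstack([cv2.resize(im[0],(400,300)),cv2.resize(im[1][100:300,170:420],(400,320))[:300]]))
for n in ["beaker","timer","petri_dish"]:
    r=bot.trace(n,q);print(n,[(round(k["p"],2),k["point"]) for k in r[:1]])
E
```

```text
pos [521.7 -85.  218.7] r 58.4 ang_w -2.77 drum 0.787 Fr -0.06 Ft -0.23 Fz 0.4 w 59.9 g 0.0 t 15.85
beaker [(0.78, [366.1, 201.0])]
timer [(0.77, [386.1, 237.0])]
petri_dish [(0.65, [231.1, 272.1])]
```

View pics/end.png

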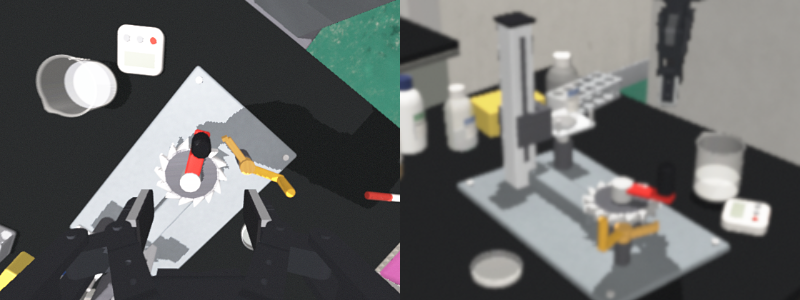

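The crank is at rest with the knob at (200,145) in the left half, the pawl is off, the carriage sits low on its rest, and the loose items look unmoved. I hand in.

```bash
python3 -c "
from station import bot
print(bot.close_job())"
```

```text
the job is handed in; nothing more can be done
None
```

The hoist is let down with its weight on the rubber rest, the pawl off, the crank released and the gripper clear; the job was handed in at about 16 s of the 61 s allowed, and no verdict came back.

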